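# Lay the guide roller down in its V-rest

### The job

The guide roller stands on its flat end on the V-rest, next to the stop plate. With the fingertips only, tip it over, away from the stop plate, and let it down gently under control into the two V-saddles, never letting it drop or topple freely; then push it softly along the saddles until its flat end butts against the stop plate. Do not pinch it or lift it off, and leave everything else on the bench where it is.

Things in the scene. Friction and masses are not known exactly. Their poses are not given: they have to be found in the camera images.
- rest: grey V-rest that never moves: base plate 96 mm wide, from x = -39 to 225 mm, its top 16 mm above the bench. Origin at bench level under the middle of the stop plate's face; x runs along the saddles away from the stop plate, z up. The lying roller's axis is at y = 0, z = 44 mm; its underside clears the plate by 3 mm and its journal sticks out beyond the plate's end over open bench
- stop_face (a point): middle of the steel stop plate's face (x = 0 of the rest), 44 mm above the bench; the plate is 70 mm wide, 8 mm thick and its top is 76 mm above the bench; gussets behind it. The landing on which the roller stands lies between it and the near saddle
- saddle_near (a point): bottom of the near V-saddle, at plate height: white-lined faces at 45 degrees, saddle from x = 78 to 96 mm of the rest, 80 mm wide, top 39 mm above the bench
- saddle_far (a point): bottom of the far V-saddle, at plate height: the same, from x = 198 to 216 mm of the rest
- roller: loose aluminium guide roller, 0.3 to 0.65 kg, standing on end about 40 mm in front of the stop face: tube 50 mm across, 225 mm long, then a steel collar 26 x 5 mm, then a steel journal 16 mm across, 40 mm long; 270 mm in all. Origin at the centre of its flat foot face, z along its axis to the journal. Centre of mass 127 mm from the foot: tilted past 11 degrees it topples by itself unless held
- journal: the roller's journal, fixed to its tube; origin at the centre of its free end face, 270 mm from the foot face, at the top while the roller stands; z along the roller's axis, outwards
- jar: small round clear jar with a white screw lid, 48 mm across and 82 mm tall, standing beside the rest; origin at the middle of its underside; leave alone
- brush: thin black antistatic brush, 22x159x13 mm, lying on the bench beside the rest; origin at the middle of its underside; leave alone
- flask: orange drinking flask with a black lid, 86 mm across and 170 mm tall, on the right of the bench; origin at the middle of its underside; leave alone
- mug: orange mug, 81 mm wide and 101 mm tall, on the right of the bench; origin at the middle of its underside; leave alone
- meter: orange and black hand multimeter lying flat, 142x76x47 mm, on the right of the bench; origin at the middle of its underside; leave alone
- tape_roll: small dark roll of tape lying flat, 58 mm across and 19 mm high, on the left of the bench; origin at the middle of its underside; leave alone
- reel: reel of solder wire standing on its flange, 58x82x36 mm, at the back left of the bench; origin at the middle of its underside; leave alone

How it is judged:
By the outcome, as a careful person would: the job done as asked, in the order asked, and still so for the second after the job is handed in, with the robot touching nothing.
It also fails if it takes over 72 s, if anything falls off the work surface, if the arm or the gripper's body presses on something with over 40 N, if the wrist force passes 120 N, or if a joint passes its speed limit or range.

### The arm

A 6-joint arm with a two-finger parallel gripper is mounted at the origin on a cart in front of the work surface, level with it; the furniture and walls round the work are solid. World frame = base frame: x ahead of the robot, y to its left, z up, the work surface at z = 0. Lengths are in m, angles in rad, forces in N, time in s.
With the tool pointing down it reaches from about 0.275 to 0.75 m from the base axis. Payload 10.2 kg.
Tool frame: the origin (TCP) lies at the very end of the fingers, on their centre line; the grasp point (between the pads) lies 19 mm behind it (r.tcp_to_grasp is the distance from the TCP to the grasp point, in m); z points along the fingers, y is the line along which they close (so a half turn about z gives the same grasp; the last joint's range is limited). The gripper opens to 88 mm and grips with 3 to 60 N. Pads are 18 mm wide; open, the fingers measure 123 mm over their backs; the gripper's body (75 mm by 187 mm) begins 45 mm behind the grasp point.
Start: joints at [-1.379, 0.313, 1.498, -0, 1.331, -0.223], TCP at [0.212, -0.48, 0.239] pointing down, gripper open.
Joint ranges: [-2.94, 2.94], [-0.97, 2.17], [0.19, 2.56], [-1.23, 4.37], [0.02, 3.11], [-2.88, 2.88]. Speed limits (rad/s): [2.39, 2.39, 3.01, 3.14, 3.14, 3.14].

### API

Orientations are given as [roll, pitch, yaw] about the fixed x, y, z axes, in that order (R = Rz(yaw) Ry(pitch) Rx(roll)).
In Python, from bench import r, viewer gives the robot as it stands.
- The arm moves only by the shell command python3 -m handwheel 'ROWS'. ROWS is JSON, a list of rows, each a list of 5 numbers: the shift along the tool's x, y, z in cm, then the turn about the tool's z in degrees, then the closure in counts, from 0 (fully open) to 255 (shut). In form: [[dx, dy, dz, turn, grip], ...]. A call has 1 to 12 rows; each row is the pose to reach, as a shift and turn from the pose commanded when the call began, along the tool's axes at that moment; what a row does not reach only later rows make up. A row lasts 1/8 s, in which the tool goes at most 62.5 mm and 10.7 degrees, less where a joint would pass 70% of its speed; a pose out of reach is approached as far as the arm can. A call with a gripper value outside its range is refused whole. The fingers move at their own pace and stop on an object; the grip force is fixed at half the most. Time passes only in rows, so rows that repeat a pose let the fingers close. It gives the time, the measured TCP pose, the force, the opening and the grip force at its end, in the units of the state.
- r.state(): the state, without advancing time (a new reading comes with each control period).
- viewer.get_image(name): name is "scene" or "side" or "wrist"; returns the picture (384x512x3 uint8, blue, green, red); there is no depth.
- viewer.camera_params(name): a dict with "mtx" (3x3 intrinsics, pixels), "world_to_cam" (4x4, takes a point from world to camera coordinates). Camera axes: x right, y down, z forward; pixel columns grow to the right and rows downward; lengths in m; the calibration is good to about 2 mm. A picture is of the moment at which its call begins: read the wrist's pose just before it. camera_params takes no time and is no camera call; for the wrist camera it gives the pose at the moment of the call.
- r.close_job(): hands the job in; it is judged then, once.
Trained networks look in the newest picture that a camera, given by its name, has taken for a name from the list of things; names that differ only in an ending like _2 or _b are one class to them, and where a whole thing is asked for, a point or a joint stands for the part that bears it (a point fixed in the world has none). Each returns a list of dicts, best first, with "p" (0 to 1); they miss things now and then, are a little off and sometimes report something else, mostly with a low value. They report only what shows in the picture. A call takes as long as a camera call.
- viewer.regions_of(name, camera): "region" (384x512 bool, what is visible of it) and "rect" ([centre column, centre row, width, height] in pixels, round what is visible of it).
The state is a dict: "t": time; "joints": joint angles; "dq": joint speeds; "joint_torque": joint torques, N m; "tcp_pos": TCP position; "ee_rot": TCP orientation; "ft_force": force on the tool from outside, world axes, zero at the start; "torque": the same for the moment, N m; "opening": opening from 0.0 (shut) to 1.0 (fully open); "finger_force": force on a finger pad.
Only numpy, scipy, OpenCV 4.12 (cv2) and the standard library are available. Lean on these libraries where they do the work, as an engineer would, in place of code of your own. Each camera call takes 0.05 s, during which the arm holds its last target. There are 200 camera calls.

## Working session

There is one attempt and no reset: what is moved stays moved. The work goes in short steps, Python scripts to look and compute and a shell command to move; the robot and the scene stay as the last step left them, time stands still between calls to the robot, and variables do not carry over. Pictures are saved under pics/ and viewed, at most 10 in all, crops included, and the job is handed in when it is done.

```bash
ls; mkdir -p pics; python3 - <<'E'
from bench import r, viewer
import cv2, numpy as np
s=r.state(); print(s)
a=viewer.get_image("scene"); b=viewer.get_image("side")
cv2.imwrite("pics/a.png",a); cv2.imwrite("pics/b.png",b)
for c in ("scene","side"):
    p=viewer.camera_params(c); print(c,np.round(p["mtx"],1).tolist(),np.round(p["world_to_cam"],3).tolist())
    for n in ("roller","rest","jar","brush","flask","mug","meter"):
        q=viewer.regions_of(n,c)
        print(n,[(round(float(d["p"]),2),np.round(d["rect"],1).tolist()) for d in q[:2]])
E
```

```text
pics
{'t': 0.0, 'joints': array([-1.37937790e+00,  3.13421387e-01,  1.49845545e+00, -3.63872997e-05,
        1.33100424e+00, -2.23419779e-01]), 'dq': array([-6.13396098e-05,  8.66346814e-05, -8.07810924e-04,  1.32700665e-03,
       -4.80453387e-05, -7.96476996e-04]), 'joint_torque': array([-1.32550072e-04, -4.02212834e+01, -2.52268499e+01,  6.94025424e-02,
        3.52721452e-02, -1.10460189e-04]), 'tcp_pos': array([ 0.2115177 , -0.48022286,  0.2381688 ]), 'ee_rot': array([-3.14032843e+00, -2.51012986e-04,  4.14846714e-01]), 'ft_force': array([ 0.5723366 , -0.74095497, -0.28520036]), 'torque': array([ 0.02862482, -0.00752545, -0.00871055]), 'finger_force': 0.0, 'opening': 1.0011439545238108}
scene [[451.3, 0.0, 257.4], [0.0, 451.3, 197.0], [0.0, 0.0, 1.0]] [[-0.727, -0.686, -0.012, 0.365], [-0.328, 0.363, -0.872, 0.317], [0.603, -0.631, -0.489, 1.438], [0.0, 0.0, 0.0, 1.0]]
roller [(0.83, [258.3, 216.3, 14.2, 70.0])]
rest [(0.69, [248.5, 255.9, 65.4, 51.5])]
jar [(0.77, [223.4, 243.1, 14.6, 30.9])]
brush [(0.4, [262.4, 268.8, 27.7, 28.0])]
flask []
mug []
meter [(0.75, [347.5, 198.1, 32.3, 19.2])]
side [[356.9, 0.0, 257.4], [0.0, 356.9, 191.3], [0.0, 0.0, 1.0]] [[-0.987, -0.163, 0.005, 0.455], [-0.106, 0.616, -0.781, 0.201], [0.124, -0.771, -0.625, 1.369], [0.0, 0.0, 0.0, 1.0]]
roller [(0.66, [263.8, 214.6, 15.8, 60.8]), (0.24, [236.7, 248.1, 14.5, 19.9])]
rest [(0.93, [261.6, 252.1, 27.5, 59.6])]
jar [(0.79, [238.1, 248.9, 14.9, 23.4]), (0.4, [263.0, 252.3, 24.0, 59.6])]
brush [(0.46, [279.5, 256.6, 4.7, 30.3])]
flask []
mug [(0.96, [284.3, 179.1, 23.2, 26.1])]
meter [(0.85, [283.0, 159.5, 26.6, 16.8]), (0.24, [262.6, 215.6, 14.9, 65.0])]
```

```bash
python3 - <<'E'
import cv2, numpy as np
a=cv2.imread("pics/a.png"); b=cv2.imread("pics/b.png")
c=np.hstack([cv2.resize(a[150:330,180:313],(400,541),interpolation=2),cv2.resize(b[150:330,190:323],(400,541),interpolation=2)])
cv2.imwrite("pics/ab.png",c)
cv2.imwrite("pics/full.png",np.hstack([cv2.resize(a,(400,300)),cv2.resize(b,(400,300))]))
E
```

```text
(no output)
```

View pics/ab.png

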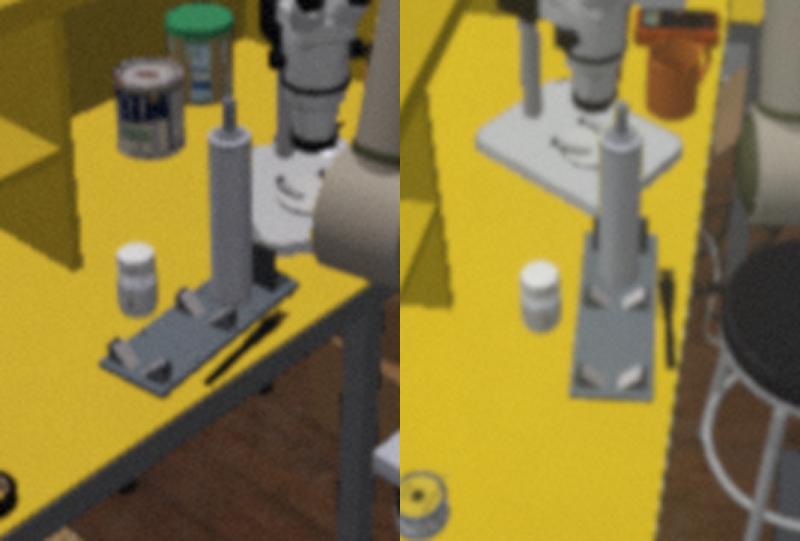

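View pics/full.png

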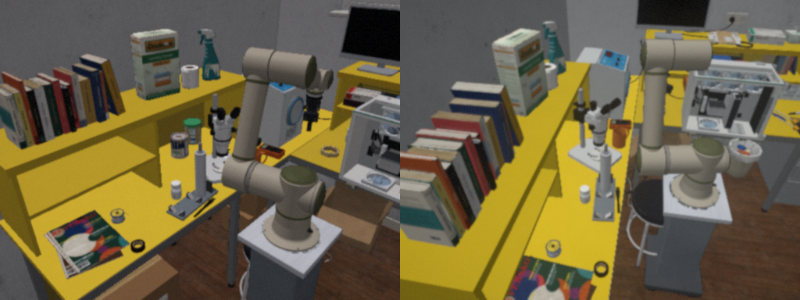

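The pictures show the roller upright on the rest. The stop plate is on the robot's right (−y), the saddles run towards +y, the jar is behind and the brush in front. Next I'll triangulate these.

```bash
cat > h.py <<'E'
import numpy as np, cv2
from scipy.optimize import least_squares
from bench import r, viewer
def proj(c,P):
    p=viewer.camera_params(c); P=np.atleast_2d(P); q=P@p["world_to_cam"][:3,:3].T+p["world_to_cam"][:3,3]
    u=q@np.array(p["mtx"]).T; return u[:,:2]/u[:,2:]
def plane(c,uv,z):
    p=viewer.camera_params(c); R=p["world_to_cam"][:3,:3]; t=p["world_to_cam"][:3,3]
    o=-R.T@t; d=R.T@np.linalg.inv(p["mtx"])@np.array([*uv,1]); return o+d*(z-o[2])/d[2]
def tri(uvs):
    f=lambda X:np.concatenate([proj(c,X)[0]-uv for c,uv in uvs]); s=least_squares(f,[.45,0,.1]); return s.x,s.fun
E
python3 - <<'E'
from h import *
np.set_printoptions(precision=4,suppress=True)
S=lambda u,v:("scene",np.array([180+u/3.0075,150+v/3.0056])); T=lambda u,v:("side",np.array([190+(u-400)/3.0075,150+v/3.0056]))
print("jtop",tri([S(229,97),T(621,104)]))
for n,a in dict(scL=S(102,363),scB=S(165,392),scR=S(298,283),sdL=T(571,393),sdB=T(654,397),sdR=T(657,235)).items(): print(n,plane(*a,.016))
print("jar",plane(*S(137,300),0),plane(*T(541,318),0))
p=viewer.camera_params("wrist");print(np.linalg.inv(p["world_to_cam"]),p["mtx"])
E
python3 -m handwheel '[[0,0,-6,0,0],[0,0,-12,0,0],[0,0,-18,0,0],[0,0,-24,0,0],[0,0,-30,0,0],[0,0,-36,0,0],[0,0,-42,0,0],[0,0,-48,0,0],[0,0,-54,0,0],[0,0,-60,0,0],[0,0,-66,0,0],[0,0,-72,0,0]]'
```

```text
jtop (array([0.4293, 0.0785, 0.2898]), array([-0.0903,  0.1773,  0.0313, -0.1949]))
scL [0.4529 0.2671 0.016 ]
scB [0.3641 0.2541 0.016 ]
scR [ 0.3916 -0.0002  0.016 ]
sdL [0.4536 0.2655 0.016 ]
sdB [0.3605 0.2553 0.016 ]
sdR [ 0.3894 -0.002   0.016 ]
jar [0.5286 0.143  0.    ] [0.5133 0.1494 0.    ]
[[ 0.4019 -0.8786 -0.258   0.2786]
 [-0.9157 -0.3857 -0.1129 -0.4514]
 [-0.0003  0.2816 -0.9595  0.3851]
 [ 0.      0.      0.      1.    ]] [[293.1593   0.     253.6858]
 [  0.     293.1593 191.9569]
 [  0.       0.       1.    ]]
t: 2.3
tcp_pos: [0.1727, -0.3921, 0.6769]
ee_rot: [3.12, 0.0, 0.415]
ft_force: [-0.6, -1.0, -0.0]
opening: 1.0
finger_force: 0.0
```

```bash
python3 -m handwheel '[[0,6,0,0,0],[0,12,0,0,0],[0,18,0,0,0],[0,24,0,0,0],[0,30,0,0,0],[0,36,0,0,0],[0,42,0,0,0],[0,48,0,0,0],[0,54,0,0,0],[0,60,0,0,0],[0,66,0,0,0],[0,72,0,0,0]]'; python3 -c "
from bench import r;print(r.state()['joints'])"
```

```text
t: 3.8
tcp_pos: [0.2694, -0.6119, 0.4753]
ee_rot: [3.09, -0.0, 0.415]
ft_force: [-0.8, 0.4, -0.8]
opening: 1.002
finger_force: 0.0
[-1.33427471  0.75534194  0.18747228  0.01088599  2.14822224 -0.17213328]
```

```bash
for i in 1 2 3; do python3 -m handwheel '[[0,70,0,0,0]]' | grep -E "pos|rot"; done;  python3 -m handwheel '[[0,0,-70,0,0],[0,0,-70,0,0]]' | grep -E "^t|pos|rot"; python3 -c "
from bench import r;print(r.state()['joints'])"
```

```text
tcp_pos: [0.2796, -0.6349, 0.4518]
ee_rot: [3.063, 0.0, 0.415]
tcp_pos: [0.2891, -0.6565, 0.4279]
ee_rot: [3.037, -0.0, 0.415]
tcp_pos: [0.2976, -0.6757, 0.4075]
ee_rot: [3.009, -0.0, 0.415]
t: 4.42
tcp_pos: [0.2729, -0.6198, 0.4967]
ee_rot: [2.992, -0.0, 0.415]
[-1.33876209  0.72577468  0.18696924  0.03119619  2.08155914 -0.16553795]
```

```bash
python3 - <<'E'
from h import *
np.set_printoptions(precision=3,suppress=True)
k=1.28
print("printer near-left bottom", tri([("scene",np.array([352,150])*k),("side",np.array([686,133])*k-np.array([400*k,0]))]))
print(plane("scene",np.array([352,150])*k,0),plane("side",np.array([286,133])*k,0))
print(proj("scene",[[.07,-.65,.45],[.07,-.65,0]]),proj("side",[[.07,-.65,.45],[.07,-.65,0]]))
cv2.imwrite("pics/c.png",np.vstack([cv2.resize(viewer.get_image("scene")[60:320,200:],(480,400)) ]))
E
```

```text
printer near-left bottom (array([ 0.007, -0.515,  0.102]), array([ -6.151,  15.105,   2.85 , -20.188]))
[ 0.102 -0.843  0.   ] [ 0.003 -0.493  0.   ]
[[461.31  106.622]
 [438.826 210.843]] [[367.859  66.611]
 [350.874 151.991]]
```

View pics/c.png

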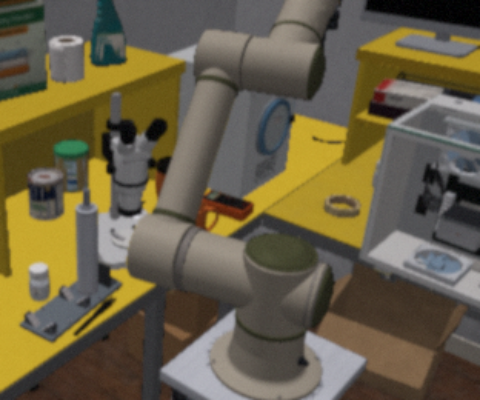

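```bash
cat >> h.py <<'E'
from scipy.spatial.transform import Rotation as Ro
np.set_printoptions(precision=4,suppress=True)
REST=np.array([.4325,.0369]); YAW=np.deg2rad(96.2)
def w(x,y,z): # rest -> world (m)
    c,s=np.cos(YAW),np.sin(YAW); return np.array([REST[0]+c*x-s*y,REST[1]+s*x+c*y,z])
def rest(p):
    c,s=np.cos(YAW),np.sin(YAW); d=np.array(p[:2])-REST; return np.array([c*d[0]+s*d[1],-s*d[0]+c*d[1],p[2]])
def R(): return Ro.from_euler("xyz",r.state()["ee_rot"]).as_matrix()
def shift(target): s=r.state(); return R().T@(np.array(target)-s["tcp_pos"])*100
def info():
    s=r.state(); M=R(); z=M[:,2]; y=M[:,1]
    print("t %.2f"%s["t"],"tcp",s["tcp_pos"],"rest",rest(s["tcp_pos"])*1000,"tilt %.1f az %.1f"%(np.degrees(np.arccos(-z[2])),np.degrees(np.arctan2(z[1],z[0]))),"x-axis",M[:,0],"F",s["ft_force"],"q",s["joints"])
E
python3 -c "
from h import *
info(); print(shift([.055,-.5,.55]))"
```

```text
t 4.47 tcp [ 0.2719 -0.6161  0.5034] rest [-631.8525  230.2349  503.4302] tilt 9.0 az -66.7 x-axis [ 0.9151  0.4032 -0.0012] F [-1.7368  2.3324  3.5769] q [-1.339   0.7158  0.1864  0.0312  2.0852 -0.1658]
[-15.1686 -18.4113  -7.5969]
```

```bash
python3 -m handwheel '[[-3,-4,-1.5,5,0],[-6,-8,-3,10,0],[-9,-12,-4.5,15,0],[-12,-15,-6,18,0],[-15,-18.4,-7.6,20,0],[-15,-18.4,-7.6,20,0]]' | grep -E "pos|rot"; python3 -m handwheel '[[0,0,-40,0,0]]'|grep -E "pos|rot"; python3 -m handwheel '[[0,0,-40,0,0]]'|grep -E "pos|rot";python3 -m handwheel '[[0,20,-40,0,0]]'|grep -E "pos|rot";python3 -m handwheel '[[0,20,-40,0,0]]'|grep -E "pos|rot"; python3 -m handwheel '[[0,20,-40,0,0]]'|grep -E "pos|rot"; python3 -c "
from h import *
info()"
```

```text
tcp_pos: [0.0561, -0.503, 0.5454]
ee_rot: [2.998, -0.05, 0.066]
tcp_pos: [0.0541, -0.4961, 0.5982]
ee_rot: [3.02, -0.056, 0.068]
tcp_pos: [0.0523, -0.4899, 0.647]
ee_rot: [2.998, -0.053, 0.07]
tcp_pos: [0.0488, -0.4856, 0.6649]
ee_rot: [2.982, -0.056, 0.071]
tcp_pos: [0.0441, -0.4783, 0.6736]
ee_rot: [2.96, -0.058, 0.07]
tcp_pos: [0.0409, -0.4647, 0.6884]
ee_rot: [2.926, -0.057, 0.071]
t 5.85 tcp [ 0.0409 -0.4647  0.6884] rest [-456.4119  443.535   688.4442] tilt 12.8 az -71.4 x-axis [0.9959 0.0706 0.0568] F [0.2516 0.1582 0.88  ] q [-1.7993  0.3631  0.1865  0.1716  2.394  -0.1556]
```

```bash
for i in 1 2 3 4 5 6 7 8 9 10; do python3 -m handwheel '[[0,30,-40,0,0]]'|grep -E "rot"; done; python3 -c "
from h import *
info()"
```

```text
ee_rot: [2.899, -0.058, 0.071]
ee_rot: [2.876, -0.06, 0.071]
ee_rot: [2.851, -0.061, 0.071]
ee_rot: [2.826, -0.063, 0.071]
ee_rot: [2.8, -0.064, 0.072]
ee_rot: [2.774, -0.065, 0.072]
ee_rot: [2.747, -0.066, 0.072]
ee_rot: [2.72, -0.067, 0.073]
ee_rot: [2.694, -0.068, 0.073]
ee_rot: [2.666, -0.069, 0.074]
t 7.10 tcp [ 0.0138 -0.4174  0.7616] rest [-406.4441  465.2721  761.6403] tilt 27.5 az -78.2 x-axis [0.9949 0.0734 0.0689] F [-0.2951 -0.0134  0.6162] q [-1.9928  0.2116  0.1874  0.3756  2.3081 -0.1639]
```

```bash
for i in 1 2 3 4 5 6 7 8 9 10 11 12 13 14 15 16; do python3 -m handwheel '[[0,40,-40,0,0]]'|grep -E "rot"; done | tail -2; python3 -c "
from h import *
info()"
```

```text
ee_rot: [2.23, -0.075, 0.082]
ee_rot: [2.205, -0.073, 0.078]
t 9.10 tcp [-0.0126 -0.325   0.8823] rest [-311.7192  481.5754  882.2698] tilt 53.8 az -82.5 x-axis [0.9943 0.0775 0.0734] F [-0.3267  0.226   0.4341] q [-2.9385 -0.0589  0.187   1.4076  2.1878 -0.0658]
```

```bash
python3 -c "
from h import *
for p in [[.05,-.55,.65],[.25,-.5,.6],[.45,-.3,.55],[.5,0,.55],[.44,.25,.5]]: print(p,shift(p))"
```

```text
[0.05, -0.55, 0.65] [ 2.7745 -5.3531 32.3812]
[0.25, -0.5, 0.6] [ 22.681  -12.6041  33.4552]
[0.45, -0.3, 0.55] [ 43.7507 -28.7823  22.5314]
[0.5, 0, 0.55] [ 51.0485 -46.7013  -0.9346]
[0.44, 0.25, 0.5] [ 46.6545 -65.5204 -18.6132]
```

```bash
python3 -m handwheel '[[0.5,-1,5.5,0,0],[1,-2,11,-5.3,0],[1.5,-3,16.5,-5.3,0],[2,-4,22,-5.3,0],[2.5,-5,27.5,-5.3,0],[2.8,-5.4,32.4,-5.3,0],[7,-7,32.6,-5.3,0],[12,-9,33,-5.3,0],[17,-11,33.2,-5.3,0],[22.7,-12.6,33.5,-5.3,0],[22.7,-12.6,33.5,-5.3,0]]'; python3 -c "
from h import *
info()
for p in [[.25,-.5,.6],[.45,-.3,.55],[.5,0,.55],[.44,.25,.5]]: print(p,shift(p))"
```

```text
t: 10.48
tcp_pos: [0.2533, -0.4988, 0.5983]
ee_rot: [2.206, 0.001, 0.139]
ft_force: [-0.2, 0.0, -0.4]
opening: 0.998
finger_force: 0.0
t 10.47 tcp [ 0.2533 -0.4988  0.5983] rest [-513.1828  236.0409  598.3205] tilt 53.6 az -82.1 x-axis [ 0.9904  0.1385 -0.0007] F [-0.2331  0.0004 -0.3606] q [-1.2417 -0.062   1.2666 -0.1804  1.0171  0.2088]
[0.25, -0.5, 0.6] [-0.3403  0.1803 -0.038 ]
[0.45, -0.3, 0.55] [ 22.2397 -13.9364 -10.8021]
[0.5, 0, 0.55] [ 31.3452 -31.1387 -34.1724]
[0.44, 0.25, 0.5] [ 28.8678 -50.3403 -51.8122]
```

```bash
python3 -m handwheel '[[4.5,-3,-2,0,0],[9,-6,-4.5,0,0],[13.5,-8.5,-6.5,0,0],[18,-11,-8.5,0,0],[22,-14,-11,0,0],[24,-17,-15,0,0],[26,-20.5,-20,0,0],[28,-24,-25,0,0],[30,-28,-30,0,0],[31.3,-31,-34,0,0],[31.3,-31,-34,0,0]]'; python3 -c "
from h import *
info()
for p in [[.44,.25,.5],w(.2,0,.4)]: print(p,shift(p))
print(viewer.camera_params('wrist')['world_to_cam'])
a=viewer.get_image('scene');b=viewer.get_image('side');cc=viewer.get_image('wrist')
cv2.imwrite('pics/d.png',np.vstack([np.hstack([cv2.resize(a,(400,300)),cv2.resize(b,(400,300))]),np.hstack([cv2.resize(cc,(400,300)),np.zeros((300,400,3),np.uint8)])]))
"
```

```text
t: 11.85
tcp_pos: [0.5005, -0.0036, 0.5503]
ee_rot: [2.205, 0.002, 0.136]
ft_force: [1.1, -0.2, -0.5]
opening: 1.005
finger_force: 0.0
t 11.85 tcp [ 0.5005 -0.0036  0.5503] rest [-47.5972 -63.219  550.3202] tilt 53.7 az -82.3 x-axis [ 0.9908  0.1351 -0.0015] F [ 1.146  -0.1637 -0.4664] q [ 0.1602  0.2425  1.055  -0.9595  1.7516  1.3612]
[0.44, 0.25, 0.5] [ -2.5585 -19.4214 -17.9238]
[0.4109 0.2357 0.4   ] [ -5.6191 -26.8789 -11.1768]
[[ 0.0808 -0.5868  0.8057 -0.4863]
 [-0.981   0.0962  0.1685  0.4275]
 [-0.1764 -0.804  -0.5679  0.5587]
 [ 0.      0.      0.      1.    ]]
```

View pics/d.png

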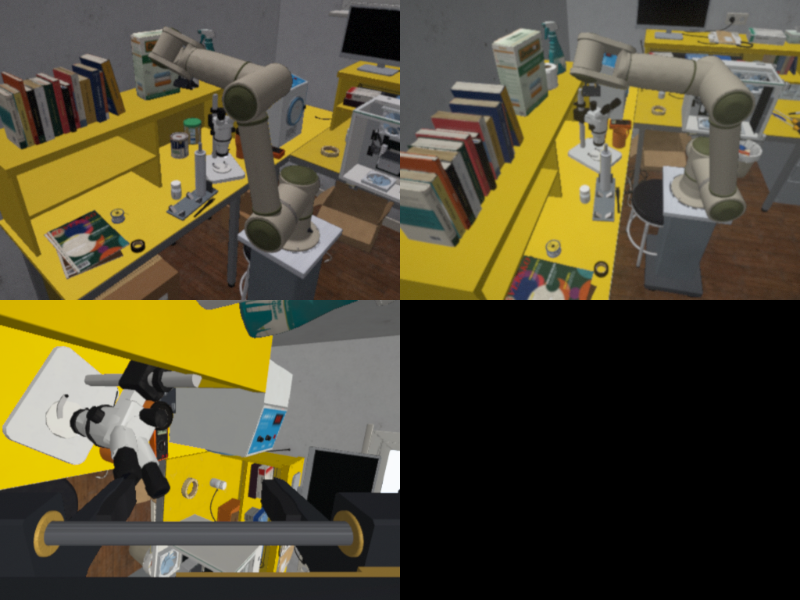

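```bash
python3 -c "
from h import *
for n in ['reel','tape_roll','jar','roller','rest']:
  for c in ['scene','side']:
    q=viewer.regions_of(n,c)
    for d in q[:2]:
      u,v,a,b=d['rect']; bot=plane(c,[u,v+b/2-2],0)
      print(n,c,round(float(d['p']),2),[u,v,a,b],'base',bot,'rest',rest(bot)*1000)
for n,p in {'jtop':[.4293,.0785,.286]}.items(): print(n,rest(p)*1000)
"
```

```text
reel scene 0.86 [149.8, 276.4, 18.0, 24.1] base [0.5639 0.4528 0.    ] rest [ 399.3136 -175.5465    0.    ]
reel side 0.76 [195.2, 320.6, 21.1, 20.0] base [0.5785 0.4551 0.    ] rest [ 400.0045 -190.298     0.    ]
reel side 0.74 [283.9, 177.4, 27.1, 24.8] base [ 0.3853 -0.2856  0.    ] rest [-315.4916   81.7716    0.    ]
tape_roll scene 0.66 [176.5, 313.3, 16.6, 14.6] base [0.381  0.4841 0.    ] rest [450.1344   2.8854   0.    ]
tape_roll side 0.58 [258.1, 347.8, 16.2, 24.2] base [0.3743 0.5125 0.    ] rest [479.1113   6.4948   0.    ]
tape_roll side 0.57 [281.6, 158.1, 29.2, 13.1] base [ 0.4185 -0.4881  0.    ] rest [-520.4352   70.6103    0.    ]
jar scene 0.73 [224.2, 243.2, 17.0, 29.8] base [0.5041 0.1727 0.    ] rest [127.2479 -85.8167   0.    ]
jar side 0.86 [239.7, 249.1, 18.0, 25.2] base [0.4993 0.1659 0.    ] rest [121.023  -80.3155   0.    ]
roller scene 0.76 [258.0, 215.3, 20.2, 72.4] base [0.4415 0.0607 0.    ] rest [ 22.6921 -11.4765   0.    ]
roller side 0.8 [262.9, 217.2, 10.7, 64.9] base [0.4246 0.0935 0.    ] rest [57.0894  1.6988  0.    ]
roller side 0.49 [279.0, 255.2, -0.3, 35.1] base [0.3518 0.1921 0.    ] rest [162.9777  63.4758   0.    ]
rest scene 0.91 [246.6, 256.4, 65.3, 47.8] base [0.357  0.2066 0.    ] rest [176.8357  56.6908   0.    ]
rest side 0.56 [261.1, 252.4, 30.3, 57.7] base [0.4086 0.2391 0.    ] rest [203.6126   1.8964   0.    ]
jtop [ 41.7023  -1.3115 286.    ]
```

```bash
python3 -m handwheel '[[-1,-5,-3,0,128],[-2,-10,-5,0,128],[-3,-15,-7,0,128],[-4,-20,-9,0,128],[-5,-24,-10.5,0,128],[-5.6,-27.5,-10.5,0,128],[-5.6,-27.5,-10.5,0,128]]'; python3 -c "
from h import *
info()
print(shift(w(.2,-.001,.386)),shift(w(.122,-.001,.329)))
a=viewer.get_image('scene');b=viewer.get_image('side');cc=viewer.get_image('wrist')
cv2.imwrite('pics/e.png',np.vstack([np.hstack([cv2.resize(a[80:320,130:450],(400,300)),cv2.resize(b[80:320,130:450],(400,300))]),np.hstack([cv2.resize(cc,(400,300)),np.zeros((300,400,3),np.uint8)])]))
"
```

```text
t: 13.38
tcp_pos: [0.4111, 0.2336, 0.3903]
ee_rot: [2.203, 0.003, 0.135]
ft_force: [-1.1, -0.0, 0.3]
opening: 0.502
finger_force: 0.0
t 13.38 tcp [0.4111 0.2336 0.3903] rest [197.8847   0.0433 390.2529] tilt 53.8 az -82.4 x-axis [ 0.9909  0.1344 -0.0028] F [-1.109  -0.0439  0.2731] q [ 0.6408  0.405   1.2393 -0.8514  1.9264  1.945 ]
[ 0.1111 -0.4662  0.0826] [-0.081  -0.4621  9.7414]
```

View pics/e.png

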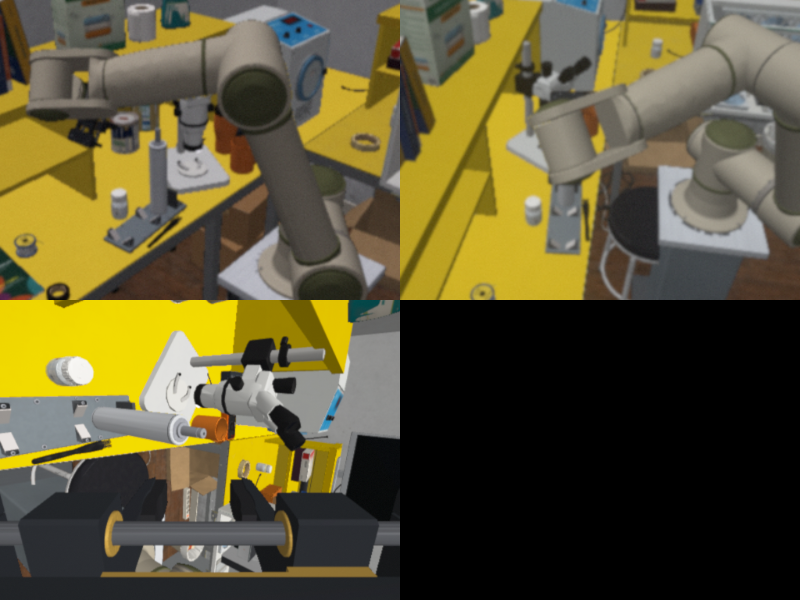

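```bash
python3 -c "
from h import *
im=viewer.get_image('wrist'); cv2.imwrite('pics/f.png',cv2.resize(im[110:230,100:300],(800,480),interpolation=2))
for n in ['roller']:
  for d in viewer.regions_of(n,'wrist')[:1]: print(n,d['p'],d['rect'])
T=np.array([.0417,-.0013,.286])
print('pred tip',proj('wrist',w(*T)),'tubetop',proj('wrist',w(.0417,-.0013,.241)),'foot',proj('wrist',w(.0417,-.0013,.016)), 'sad far corners',proj('wrist',[w(.225,.048,.016),w(.225,-.048,.016)]))
"
```

```text
roller 0.91 [191.9, 160.2, 148.5, 49.2]
pred tip [[258.2254 173.8075]] tubetop [[229.0007 169.1699]] foot [[128.2167 153.1767]] sad far corners [[ -3.7899 207.6914]
 [-21.9464 129.1482]]
```

View pics/f.png

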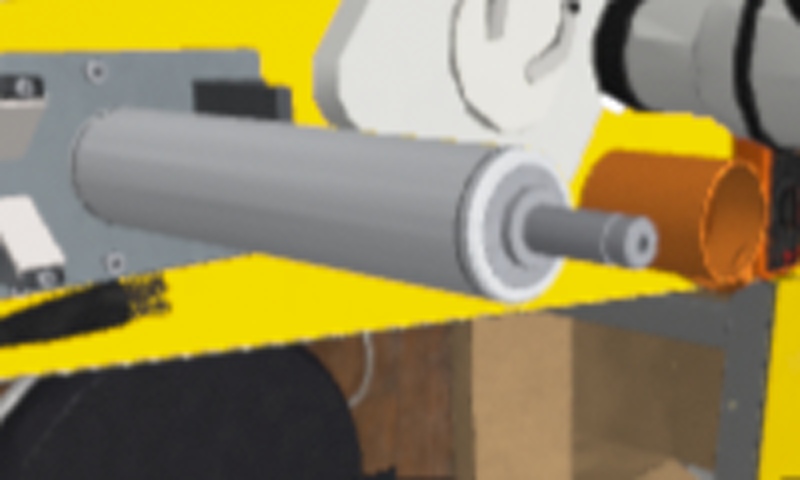

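```bash
python3 -c "
from h import *
print('pred corner',proj('wrist',w(-.039,-.048,.016)))
f=lambda uv,z: rest(plane('wrist',uv,z))*1000
print('corner',f([164.5,122.5],.016)); print('screws',f([100+97/4,110+70/4],.016),f([100+113/4,110+262/4],.016))
print('tip',f([260.75,170.5],.286),'tubetop',f([229.2,165.8],.241),'tube foot left',f([100+77/4,110+165/4],.016))
"
```

```text
pred corner [[165.7843 123.692 ]]
corner [-36.2998 -50.2173  16.    ]
screws [ 44.0941 -43.8347  16.    ] [45.7837 36.5582 16.    ]
tip [ 36.6669  -4.4609 286.    ] tubetop [ 41.2508  -5.513  241.    ] tube foot left [57.1131 -6.0499 16.    ]
```

```bash
python3 -c "
from h import *
print(shift(w(.0722,-.0035,.2933)),shift(w(.040,-.0035,.2696)))"
```

```text
[-0.0163 -0.6524 15.9029] [-0.0979 -0.6533 19.9002]
```

```bash
python3 -m handwheel '[[0,-0.3,3,0,128],[0,-0.65,7,0,128],[0,-0.65,11,0,128],[0,-0.65,14,0,128],[0,-0.65,15.9,0,128],[0,-0.65,15.9,0,128]]'; python3 -c "
from h import *
info(); print(shift(w(.040,-.0035,.2696)))
cc=viewer.get_image('wrist'); b=viewer.get_image('scene')
cv2.imwrite('pics/g.png',np.hstack([cv2.resize(cc,(480,360))[:, :],cv2.resize(b[140:300,200:342],(320,360))]))
print(proj('scene',[w(.040,-.0035,.286),r.state()['tcp_pos']]),proj('wrist',[w(.040,-.0035,.286),r.state()['tcp_pos']]))
"
```

```text
t: 14.38
tcp_pos: [0.428, 0.1087, 0.2927]
ee_rot: [2.204, -0.001, 0.131]
ft_force: [0.3, -0.2, 0.5]
opening: 0.493
finger_force: 0.0
t 14.38 tcp [0.428  0.1087 0.2927] rest [ 71.858   -3.248  292.6632] tilt 53.7 az -82.5 x-axis [0.9915 0.1303 0.0009] F [ 0.2849 -0.1645  0.4591] q [ 0.4199  0.313   1.626  -0.883   1.5717  2.0357]
[-0.0483  0.0266  3.9327]
[[255.8514 183.0999]
 [249.7247 184.9045]] [[274.2183 224.4079]
 [252.9962 244.753 ]]
```

View pics/g.png

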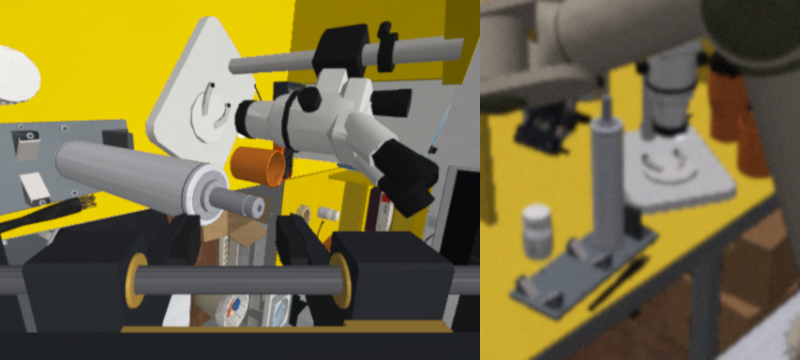

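```bash
python3 -m handwheel '[[0,0,0,0,92],[0,0.1,1,0,92],[-0.05,0.1,2,0,92],[-0.05,0.1,3,0,92],[-0.05,0.1,3.9,0,92],[-0.05,0.1,3.9,0,92]]'; cat > tab.py <<'E'
from h import *
al=np.deg2rad(53.7); m=np.array([-np.sin(np.pi/2-al),np.sin(al)]); t=np.array([-np.sin(al),-np.cos(al)])
def tcp(th,g,q,P=(65,16)):
    th=np.deg2rad(th); d=np.array([np.sin(th),np.cos(th)]); n=np.array([-np.cos(th),np.sin(th)])
    C=np.array(P)+270*d+25*n; A=C-8*n+(-q*d if th<=al else q*t)
    return A+g/2*m
E
python3 -c "
from tab import *
info()
for th in range(0,95,5):
  q=28 if th<=55 else 28-16*(th-55)/35
  X=tcp(th,36,q); Y=tcp(th,88,q); print(th,round(q),'g36 rest',X,'shift',shift(w(X[0]/1000,-.0035,X[1]/1000)),'g88',Y,shift(w(Y[0]/1000,-.0035,Y[1]/1000)))
cc=viewer.get_image('wrist'); print(viewer.regions_of('roller','wrist')[0]['rect'])
cv2.imwrite('pics/h.png',np.hstack([cc[60:340,130:400],viewer.get_image('side')[60:340,150:400]]))
"
```

```text
t: 15.22
tcp_pos: [0.4316, 0.0775, 0.2698]
ee_rot: [2.204, -0.001, 0.132]
ft_force: [-0.6, 0.9, 0.9]
opening: 0.636
finger_force: 1.2
t 15.22 tcp [0.4316 0.0775 0.2698] rest [ 40.4166  -3.5267 269.8275] tilt 53.7 az -82.4 x-axis [0.9913 0.1316 0.0006] F [-0.6053  0.9263  0.8881] q [ 0.3574  0.306   1.7009 -0.9086  1.4836  2.0517]
0 28 g36 rest [ 37.3438 272.5067] shift [-0.0098  0.3978  0.0889] g88 [ 21.9514 293.4608] [-0.0451  2.9975  0.0887]
5 28 g36 rest [ 58.5001 273.0675] shift [ 0.0404 -0.8091 -1.6489] g88 [ 43.1078 294.0216] [ 0.0051  1.7906 -1.6491]
10 28 g36 rest [ 79.6249 271.7822] shift [ 0.0905 -2.163  -3.2748] g88 [ 64.2325 292.7363] [ 0.0552  0.4368 -3.2751]
15 28 g36 rest [100.5572 268.6607] shift [ 0.14   -3.6534 -4.7766] g88 [ 85.1649 289.6148] [ 0.1047 -1.0536 -4.7769]
20 28 g36 rest [121.1379 263.7267] shift [ 0.1886 -5.2691 -6.1427] g88 [105.7455 284.6808] [ 0.1533 -2.6693 -6.143 ]
25 28 g36 rest [141.2101 257.0177] shift [ 0.2359 -6.9977 -7.3628] g88 [125.8178 277.9718] [ 0.2006 -4.3979 -7.3631]
30 28 g36 rest [160.6213 248.5849] shift [ 0.2815 -8.8262 -8.4276] g
[... 846 characters left out ...]
4166] g88 [257.5883 167.105 ] [  0.507  -21.1318 -11.4168]
70 21 g36 rest [285.2068 126.3101] shift [  0.5701 -26.0542 -11.2271] g88 [269.8145 147.2642] [  0.5348 -23.4545 -11.2274]
75 19 g36 rest [295.5463 105.6449] shift [  0.5935 -28.3316 -10.8368] g88 [280.154 126.599] [  0.5582 -25.7319 -10.8371]
80 17 g36 rest [303.9345  84.3229] shift [  0.6122 -30.5465 -10.2504] g88 [288.5421 105.2771] [  0.5768 -27.9468 -10.2507]
85 14 g36 rest [310.3214  62.5167] shift [  0.6261 -32.682   -9.4742] g88 [294.9291  83.4709] [  0.5907 -30.0822  -9.4744]
90 12 g36 rest [314.6726  40.4026] shift [  0.6351 -34.7218  -8.5156] g88 [299.2803  61.3567] [  0.5998 -32.122   -8.5159]
[160.4, 210.5, 261.6, 113.2]
```

View pics/h.png

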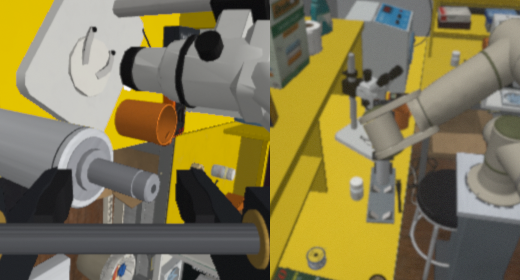

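```bash
python3 -m handwheel '[[0,0.1,0,0,105],[0,0.2,0,0,120],[0,0.25,0.1,0,135],[0,0.25,0.1,0,145],[0,0.25,0.1,0,145],[0,0.25,0.1,0,145]]'; python3 -c "
from tab import *
info()
for th in range(0,30,5):
  X=tcp(th,36,28); print(th,shift(w(X[0]/1000,-.0035,X[1]/1000)))
print(viewer.regions_of('roller','wrist') and 0)
viewer.get_image('wrist'); print(viewer.regions_of('roller','wrist')[0]['rect'])"
```

```text
t: 16.12
tcp_pos: [0.432, 0.0757, 0.2714]
ee_rot: [2.204, -0.001, 0.133]
ft_force: [0.3, -1.2, 0.2]
opening: 0.432
finger_force: 0.0
t 16.12 tcp [0.432  0.0757 0.2714] rest [ 38.6102  -3.6713 271.3834] tilt 53.7 az -82.4 x-axis [0.9912 0.1324 0.0007] F [ 0.2524 -1.2154  0.2485] q [ 0.3537  0.3023  1.7014 -0.9101  1.4823  2.0468]
0 [-0.0202  0.1652  0.0352]
5 [ 0.0318 -1.0416 -1.7026]
10 [ 0.0836 -2.3953 -3.3286]
15 [ 0.1348 -3.8856 -4.8304]
20 [ 0.1849 -5.5012 -6.1965]
25 [ 0.2338 -7.2298 -7.4166]
0
[157.8, 207.6, 252.5, 106.3]
```

```bash
python3 -m handwheel '[[0,-0.1,-0.4,0,145],[0,-0.3,-0.8,0,145],[0,-0.6,-1.2,0,145],[0,-0.9,-1.6,0,145],[0,-1.3,-2.0,0,145],[0,-1.6,-2.4,0,145],[0,-1.6,-2.4,0,145]]'; python3 -c "
from tab import *
info()
viewer.get_image('wrist'); print(viewer.regions_of('roller','wrist')[0]['rect']);viewer.get_image('scene'); print(viewer.regions_of('roller','scene')[0]['rect'])
for th in range(5,30,5):
  X=tcp(th,38,28); print(th,shift(w(X[0]/1000,-.0035,X[1]/1000)))"
```

```text
t: 17.15
tcp_pos: [0.4282, 0.1045, 0.2726]
ee_rot: [2.204, -0.001, 0.133]
ft_force: [-0.1, 0.2, -0.4]
opening: 0.433
finger_force: 0.0
t 17.15 tcp [0.4282 0.1045 0.2726] rest [ 67.721   -3.0014 272.6484] tilt 53.7 az -82.3 x-axis [0.9911 0.1328 0.0007] F [-0.0644  0.1711 -0.3619] q [ 0.4123  0.329   1.6605 -0.8875  1.5325  2.0686]
[183.4, 200.9, 247.0, 97.1]
[255.8, 217.3, 20.2, 73.3]
5 [0.0342 0.6486 0.6885]
10 [ 0.0856 -0.7051 -0.9375]
15 [ 0.1364 -2.1954 -2.4393]
20 [ 0.1861 -3.811  -3.8055]
25 [ 0.2345 -5.5396 -5.0256]
```

```bash
cat > meas.py <<'E'
from tab import *
def obs(c):
    im=viewer.get_image(c); q=viewer.regions_of('roller',c)
    return im,(q[0]['region'] if q else None)
def sil(c,th,lat=0,P=(65,16),y0=-.0035):
    # projected silhouette mask of the roller at tilt th (deg) and lateral lean lat (deg)
    a=np.deg2rad(th); d=np.array([np.sin(a),0,np.cos(a)]); n=np.array([-np.cos(a),0,np.sin(a)])
    d2=d+np.array([0,np.tan(np.deg2rad(lat)),0]); d2/=np.linalg.norm(d2); e=np.cross(n,d2)
    M=np.zeros((384,512),np.uint8); O=np.array([P[0],y0*1000,P[1]])+25*n
    for s0,s1,rr in ((0,225,25),(225,230,13),(230,270,8)):
        pts=[w(*((O+s*d2+rr*(np.cos(k)*n+np.sin(k)*e))/1000)) for s in (s0,s1) for k in np.linspace(0,2*np.pi,24)]
        cv2.fillConvexPoly(M,cv2.convexHull(proj(c,np.array(pts)).astype(np.float32)).astype(np.int32),1)
    return M.astype(bool)
def est(cs=('scene','wrist'),ths=np.arange(0,91,1.),P=(65,16)):
    for c in cs:
        im,g=obs(c)
        if g is None: print(c,'none'); continue
        b=max(((np.sum(g&S)/np.sum(g|S),th,l) for th in ths for l in (-4,-2,0,2,4) for S in [sil(c,th,l,P)]))
        print(c,'iou %.2f tilt %.0f lat %.0f'%b)
E
python3 -c "
from meas import *
est(('scene','side','wrist'),np.arange(0,16,1.))"
```

```text
scene iou 0.87 tilt 2 lat 2
side iou 0.36 tilt 15 lat 4
wrist iou 0.86 tilt 2 lat -2
```

```bash
python3 -c "
from meas import *
cc=viewer.get_image('wrist').copy()
for th,col in ((2,(0,0,255)),(5,(0,255,0))):
  k,_=cv2.findContours(sil('wrist',th).astype(np.uint8),0,1); cv2.drawContours(cc,k,-1,col,1)
cv2.imwrite('pics/i.png',cv2.resize(cc[150:340,130:390],(780,570),interpolation=2))
"
```

```text
(no output)
```

View pics/i.png

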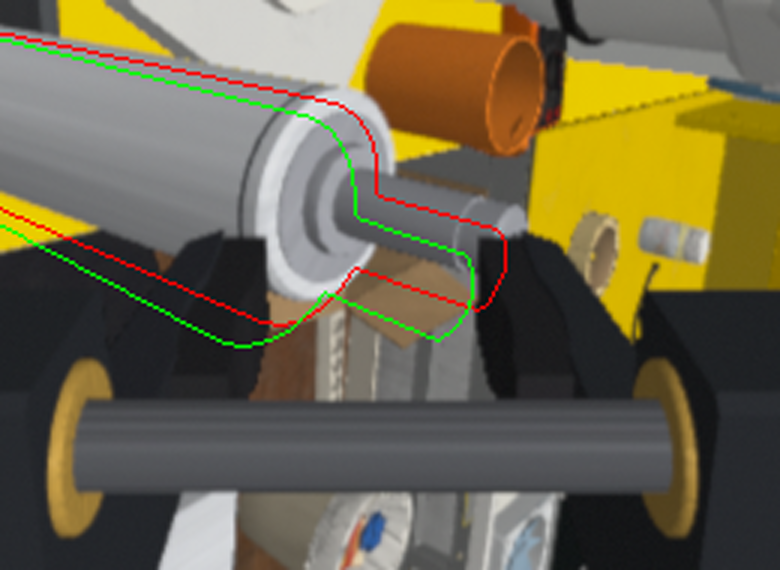

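```bash
python3 -c "
from meas import *
print(rest(plane('wrist',[130+318/3,150+195/3],.241))*1000)
est(('scene',),np.arange(-2,6,.5))
info()
# back to front of hook (open 60) then hook deeper with q=36
for g,q,dm in ((60,36,12),(44,36,2.5)):
  X=tcp(0,g,q,(64.5,16)); X=X-(g-38.5)/2*m+0*m
  U=X  # centred on rod
  print('centred',g,U,shift(w(U[0]/1000,-.005,U[1]/1000)))
"
```

```text
[ 43.5957  -6.45   241.    ]
scene iou 0.85 tilt 4 lat 4
t 17.80 tcp [0.4281 0.1042 0.2727] rest [ 67.3684  -2.9415 272.7315] tilt 53.7 az -82.4 x-axis [0.9912 0.1323 0.0008] F [-0.0231 -0.092  -0.2962] q [ 0.4116  0.3287  1.6608 -0.8875  1.5324  2.0686]
centred 60 [ 36.1037 265.5141] [0.1288 1.2714 2.9504]
centred 44 [ 36.1037 265.5141] [0.1288 1.2714 2.9504]
```

```bash
python3 -m handwheel '[[0,0.2,-0.5,0,110],[0.1,0.7,-0.5,0,75],[0.1,1.2,0,0,75],[0.13,1.27,0.8,0,75],[0.13,1.27,1.7,0,75],[0.13,1.27,2.5,0,75],[0.13,1.27,3,0,75],[0.13,1.27,3,0,75]]';  python3 -m handwheel '[[0,0,0,0,95],[0,0,0,0,115],[0,0,0,0,130],[0,0,0,0,130],[0,0,0,0,130]]'; python3 -c "
from meas import *
info();est(('scene','wrist'),np.arange(-2,6,.5))"
```

```text
t: 18.8
tcp_pos: [0.4335, 0.0727, 0.2647]
ee_rot: [2.204, 0.0, 0.132]
ft_force: [-0.0, 0.6, 0.2]
opening: 0.706
finger_force: 0.2
t: 19.42
tcp_pos: [0.4346, 0.0727, 0.2681]
ee_rot: [2.2, -0.005, 0.133]
ft_force: [-0.0, 0.9, 14.5]
opening: 0.489
finger_force: 7.6
t 19.43 tcp [0.4346 0.0727 0.2681] rest [ 35.3474  -5.9477 268.0724] tilt 53.9 az -82.1 x-axis [0.9911 0.1329 0.0054] F [-0.0314  0.8908 14.5169] q [ 0.3475  0.3074  1.7065 -0.9182  1.4707  2.0554]
scene iou 0.89 tilt 0 lat 2
wrist iou 0.81 tilt -1 lat -2
```

```bash
python3 -m handwheel '[[0,0.3,0,0,120],[0,0.6,0,0,120],[0,0.6,0.3,0,125],[0,0.55,0.4,0,130],[0,0.55,0.4,0,130]]'; python3 -c "
from meas import *
info();print(r.state()['opening'],r.state()['finger_force'])"
```

```text
t: 20.25
tcp_pos: [0.4352, 0.0663, 0.269]
ee_rot: [2.202, -0.004, 0.133]
ft_force: [-0.2, 1.8, 11.5]
opening: 0.491
finger_force: 7.9
t 20.25 tcp [0.4352 0.0663 0.269 ] rest [ 28.936   -5.8203 269.0376] tilt 53.8 az -82.2 x-axis [0.9912 0.1325 0.004 ] F [-0.1563  1.7705 11.4963] q [ 0.3337  0.2998  1.7131 -0.9211  1.4616  2.0458]
0.4906809791748122 7.9104463825933635
```

```bash
python3 -m handwheel '[[0,0.2,-0.4,0,130],[0,0.2,-0.9,0,130],[0,0,-0.93,0,134],[0,-0.39,-0.93,0,139],[0,-0.39,-0.93,0,139],[0,-0.39,-0.93,0,139]]'; python3 -c "
from meas import *
info();print(r.state()['opening']*88,r.state()['finger_force']);X=[.0388,-.005,.2691];print(shift(w(*X)))"
```

```text
t: 21.0
tcp_pos: [0.4332, 0.0763, 0.2695]
ee_rot: [2.204, -0.001, 0.133]
ft_force: [0.1, -1.3, -0.1]
opening: 0.458
finger_force: 0.0
t 21.00 tcp [0.4332 0.0763 0.2695] rest [ 39.0468  -4.9445 269.5294] tilt 53.7 az -82.4 x-axis [0.9912 0.1323 0.0006] F [ 0.0863 -1.2697 -0.1224] q [ 0.354   0.3073  1.6999 -0.9102  1.4804  2.0496]
40.34021810878828 0.0
[ 0.0049 -0.0199  0.0454]
```

```bash
python3 -m handwheel '[[0,-0.1,0.04,0,144],[0,-0.2,0.04,0,149],[0,-0.2,0.04,0,150],[0,-0.2,0.04,0,150]]'|grep -E "tcp|force|open";  python3 -m handwheel '[[0,-0.1,0,0,150],[0,-0.15,0,0,150],[0,-0.15,0,0,150]]' |grep -E "tcp|force|open"; python3 -m handwheel '[[0,-0.1,0,0,154],[0,-0.15,0,0,156],[0,-0.15,0,0,156]]' |grep -E "tcp|force|open"
```

```text
tcp_pos: [0.4334, 0.0769, 0.2687]
ft_force: [0.8, -0.8, 5.5]
opening: 0.417
finger_force: 2.6
tcp_pos: [0.4335, 0.0776, 0.2684]
ft_force: [0.0, -2.4, 11.8]
opening: 0.413
finger_force: 4.8
tcp_pos: [0.4339, 0.0782, 0.2689]
ft_force: [-0.3, -1.7, 19.8]
opening: 0.388
finger_force: 8.6
```

```bash
python3 -m handwheel '[[0,0.12,0,0,156],[0,0.05,-0.2,0,156],[0,-0.05,-0.4,0,156],[0,-0.15,-0.6,0,156],[0,-0.25,-0.75,0,156],[0,-0.35,-0.9,0,156]]'; python3 -c "
from meas import *
info();est(('scene','wrist'),np.arange(-2,8,.5))"
```

```text
t: 23.0
tcp_pos: [0.4323, 0.0878, 0.27]
ee_rot: [2.201, -0.004, 0.133]
ft_force: [0.1, -1.4, 12.0]
opening: 0.389
finger_force: 5.2
t 23.00 tcp [0.4323 0.0878 0.27  ] rest [ 50.5839  -5.2821 270.0059] tilt 53.9 az -82.2 x-axis [0.9912 0.1323 0.0042] F [ 0.1015 -1.3916 11.9853] q [ 0.3782  0.319   1.6841 -0.9046  1.4999  2.0632]
scene iou 0.90 tilt 6 lat 4
wrist iou 0.83 tilt 2 lat 0
```

```bash
python3 -m handwheel '[[0,-0.05,-0.2,0,156],[0,-0.15,-0.4,0,156],[0,-0.28,-0.6,0,156],[0,-0.4,-0.8,0,156],[0,-0.52,-1.0,0,156],[0,-0.65,-1.2,0,156]]'; python3 -c "
from meas import *
info();est(('scene','wrist'),np.arange(-2,12,.5)); print(viewer.regions_of('roller','scene')[0]['rect'])
cc=viewer.get_image('wrist')
cv2.imwrite('pics/j.png',np.hstack([cv2.resize(cc[150:340,130:390],(520,380),interpolation=2),cv2.resize(viewer.get_image('scene')[160:300,210:300],(244,380),interpolation=2)]))"
```

```text
t: 23.95
tcp_pos: [0.4302, 0.1014, 0.2709]
ee_rot: [2.203, -0.003, 0.133]
ft_force: [-0.3, -0.3, 6.5]
opening: 0.386
finger_force: 2.8
t 23.95 tcp [0.4302 0.1014 0.2709] rest [ 64.3789  -4.657  270.9091] tilt 53.8 az -82.3 x-axis [0.9912 0.1323 0.0028] F [-0.3027 -0.3024  6.547 ] q [ 0.4053  0.3307  1.6641 -0.8921  1.5243  2.0708]
scene iou 0.91 tilt 8 lat 2
wrist iou 0.85 tilt 4 lat 0
[255.6, 217.7, 20.0, 69.2]
```

View pics/j.png

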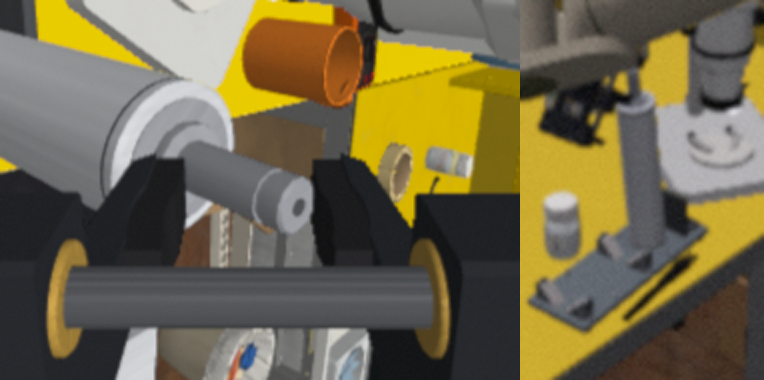

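```bash
python3 -c "
from meas import *
g=34
for th in (5,7,9,11,13,15,20,25,30,35,40,45,50):
  a=np.deg2rad(th); d=np.array([np.sin(a),np.cos(a)]); n=np.array([-np.cos(a),np.sin(a)]); C=np.array([66,16])+270*d+25*n
  U=C+8*n-g/2*m+5*t; L=tcp(th,g,30,(66,16))
  print(th,'up',shift(w(U[0]/1000,-.005,U[1]/1000)),'low',shift(w(L[0]/1000,-.005,L[1]/1000)))
"
```

```text
5 up [0.0291 0.1208 0.1128] low [0.0221 0.2106 0.3908]
7 up [ 0.0524 -0.4269 -0.6624] low [ 0.0425 -0.3082 -0.2693]
9 up [ 0.0756 -1.0013 -1.418 ] low [ 0.0629 -0.8497 -0.9109]
11 up [ 0.0986 -1.6018 -2.1531] low [ 0.0831 -1.4132 -1.5332]
13 up [ 0.1215 -2.2276 -2.8667] low [ 0.1031 -1.9982 -2.1355]
15 up [ 0.1443 -2.8779 -3.5581] low [ 0.1229 -2.6038 -2.717 ]
20 up [ 0.2002 -4.6058 -5.1836] low [ 0.1716 -4.2034 -4.0752]
25 up [ 0.2544 -6.4688 -6.6524] low [ 0.2185 -5.9153 -5.2888]
30 up [ 0.3065 -8.4528 -7.9531] low [ 0.2633 -7.7265 -6.3486]
35 up [  0.3561 -10.5427  -9.076 ] low [ 0.3057 -9.6232 -7.2465]
40 up [  0.4028 -12.7226 -10.0125] low [  0.3454 -11.5911  -7.9757]
45 up [  0.4463 -14.9758 -10.7555] low [  0.382  -13.6151  -8.5306]
50 up [  0.4862 -17.2853 -11.2992] low [  0.4154 -15.6797  -8.907 ]
```

```bash
python3 -m handwheel '[[0.02,-0.15,-0.2,0,156],[0.04,-0.35,-0.45,0,156],[0.05,-0.62,-0.75,0,156],[0.06,-0.9,-1.05,0,156],[0.07,-1.18,-1.35,0,156],[0.08,-1.47,-1.62,0,156],[0.09,-1.75,-1.9,0,156],[0.1,-2.05,-2.18,0,156],[0.11,-2.35,-2.45,0,156],[0.12,-2.65,-2.73,0,156],[0.12,-2.65,-2.73,0,156]]'; python3 -c "
from meas import *
info();print(r.state()['torque'],r.state()['finger_force']);est(('scene','wrist'),np.arange(4,24,1))"
```

```text
t: 25.68
tcp_pos: [0.426, 0.1392, 0.2642]
ee_rot: [2.204, -0.0, 0.133]
ft_force: [-0.6, 0.6, 0.5]
opening: 0.387
finger_force: 0.1
t 25.68 tcp [0.426  0.1392 0.2642] rest [102.4437  -4.5827 264.2353] tilt 53.7 az -82.4 x-axis [0.9912 0.1326 0.0002] F [-0.5764  0.5575  0.4618] q [ 0.4768  0.3799  1.6115 -0.8615  1.5769  2.1076]
[0.3864 0.1261 0.0002] 0.11450945399701595
scene iou 0.89 tilt 17 lat 2
wrist iou 0.82 tilt 15 lat 0
```

```bash
python3 -m handwheel '[[0.01,-0.38,-0.35,0,156],[0.02,-0.78,-0.7,0,156],[0.04,-1.2,-1.04,0,156],[0.05,-1.6,-1.36,0,156],[0.06,-2.02,-1.68,0,156],[0.07,-2.44,-1.98,0,156],[0.09,-2.87,-2.28,0,156],[0.1,-3.31,-2.57,0,156],[0.11,-3.75,-2.85,0,156],[0.12,-4.2,-3.12,0,156],[0.13,-4.66,-3.38,0,156],[0.14,-5.12,-3.63,0,156]]'; python3 -c "
from meas import *
info();print(r.state()['finger_force']);est(('scene','wrist'),np.arange(18,40,1))"
```

```text
t: 27.38
tcp_pos: [0.4195, 0.1986, 0.2446]
ee_rot: [2.204, -0.001, 0.133]
ft_force: [0.4, 0.1, -1.9]
opening: 0.384
finger_force: 0.5
t 27.38 tcp [0.4195 0.1986 0.2446] rest [162.1636  -4.5675 244.5554] tilt 53.7 az -82.4 x-axis [0.9912 0.1324 0.0007] F [ 0.4262  0.0799 -1.9279] q [ 0.5802  0.4746  1.524  -0.8164  1.6422  2.1765]
0.5492543242871761
scene iou 0.90 tilt 33 lat 4
wrist iou 0.78 tilt 30 lat 0
```

```bash
python3 -m handwheel '[[0,0.2,0,0,143],[0,0.42,0,0,130],[0,0.65,0,0,117],[0,0.87,0,0,104],[0,1.1,0,0,91],[0,1.32,0,0,78],[0,1.55,0,0,65],[0,1.77,0,0,52],[0,2.0,0,0,39],[0,2.22,0,0,26],[0,2.45,0,0,13],[0,2.68,0,0,0]]'; python3 -c "
from meas import *
info();print(r.state()['opening']);est(('scene','wrist'),np.arange(22,40,1))
for th in (25,30,35,40,45,50,53.6,57,60,65,70,75,80,85,88,90):
  q=30 if th<=53.7 else 30-19*(th-53.7)/36.3
  L=tcp(th,88,q,(66,16)); print(th,L,shift(w(L[0]/1000,-.005,L[1]/1000)))"
```

```text
t: 29.08
tcp_pos: [0.4216, 0.1825, 0.2665]
ee_rot: [2.204, -0.001, 0.133]
ft_force: [0.1, 0.9, -0.7]
opening: 0.999
finger_force: 0.5
t 29.07 tcp [0.4216 0.1825 0.2665] rest [145.8794  -4.9287 266.4707] tilt 53.7 az -82.4 x-axis [0.9912 0.1323 0.0007] F [ 0.0817  0.9472 -0.6855] q [ 0.5529  0.4303  1.5299 -0.8306  1.6499  2.1312]
0.9992350542830891
scene iou 0.89 tilt 33 lat 4
wrist iou 0.79 tilt 30 lat 0
25 [125.9726 276.1592] [-0.0395  1.9735  1.0284]
30 [145.229  267.8069] [ 0.0069  0.1607 -0.0287]
35 [163.6842 257.8081] [ 0.0513 -1.7373 -0.9237]
40 [181.1977 246.2389] [ 0.0933 -3.7062 -1.65  ]
45 [197.6362 233.1873] [ 0.1325 -5.7309 -2.2018]
50 [212.8747 218.7526] [ 0.1687 -7.7961 -2.5751]
53.6 [223.0378 207.5646] [ 0.1927 -9.2993 -2.7317]
57 [234.3478 196.033 ] [  0.2196 -10.8981  -2.9603]
60 [243.758  185.3751] [  0.2418 -12.3139  -3.0876]
65 [258.0589 166.7161] [  0.2754 -14.6641  -3.1353]
70 [270.5522 147.0715] [  0.3045 -16.9867  -2.979 ]
75 [281.1587 126.6025] [  0.329  -19.2642  -2.6219]
80 [289.8139 105.4767] [  0.3487 -21.479   -2.0687]
85 [296.468   83.8667] [  0.3634 -23.6145  -1.3256]
88 [299.4848  70.7415] [  0.3698 -24.8509  -0.7917]
90 [301.0862  61.9487] [  0.3731 -25.6543  -0.4002]
```

```bash
python3 -m handwheel '[[0.01,-0.4,-0.2,0,0],[0.02,-0.8,-0.45,0,0],[0.04,-1.25,-0.7,0,0],[0.05,-1.74,-0.92,0,0],[0.06,-2.22,-1.12,0,0],[0.07,-2.7,-1.3,0,0],[0.08,-3.2,-1.48,0,0],[0.09,-3.7,-1.65,0,0],[0.1,-4.2,-1.8,0,0],[0.11,-4.7,-1.94,0,0],[0.12,-5.2,-2.07,0,0],[0.13,-5.7,-2.2,0,0]]'|grep -E "^t|tcp|ft"; python3 -m handwheel '[[0.01,-0.5,-0.1,0,0],[0.02,-1.0,-0.2,0,0],[0.03,-1.55,-0.29,0,0],[0.04,-2.1,-0.38,0,0],[0.05,-2.7,-0.44,0,0],[0.06,-3.3,-0.5,0,0],[0.06,-3.6,-0.53,0,0]]'|grep -E "^t|tcp|ft"; python3 -c "
from meas import *
info();print(r.state()['finger_force']);est(('scene','wrist'),np.arange(40,66,1))
for th in (50,53.6,57,60,65,70,75,80,85,88,90):
  q=30 if th<=53.7 else 30-19*(th-53.7)/36.3
  L=tcp(th,88,q,(66,16)); print(th,L,shift(w(L[0]/1000,-.005,L[1]/1000)))"
```

```text
t: 30.78
tcp_pos: [0.4161, 0.234, 0.2332]
ft_force: [-0.2, 0.2, -1.9]
t: 31.65
tcp_pos: [0.4133, 0.2594, 0.2072]
ft_force: [0.4, -0.1, -2.4]
t 31.65 tcp [0.4133 0.2594 0.2072] rest [223.2631  -4.9447 207.2064] tilt 53.7 az -82.4 x-axis [0.9912 0.1325 0.0004] F [ 0.4349 -0.1124 -2.3922] q [ 0.6735  0.5997  1.4261 -0.7694  1.6835  2.2551]
1.0220825602300465
scene iou 0.93 tilt 54 lat 2
wrist iou 0.86 tilt 54 lat 0
50 [212.8747 218.7526] [-0.0245  1.4978  0.1583]
53.6 [223.0378 207.5646] [-0.0006 -0.0054  0.0017]
57 [234.3478 196.033 ] [ 0.0262 -1.6041 -0.227 ]
60 [243.758  185.3751] [ 0.0484 -3.02   -0.3543]
65 [258.0589 166.7161] [ 0.0819 -5.3702 -0.4021]
70 [270.5522 147.0715] [ 0.1109 -7.6928 -0.2459]
75 [281.1587 126.6025] [ 0.1353 -9.9703  0.1111]
80 [289.8139 105.4767] [  0.1548 -12.1852   0.6642]
85 [296.468   83.8667] [  0.1693 -14.3207   1.4072]
88 [299.4848  70.7415] [  0.1757 -15.5571   1.941 ]
90 [301.0862  61.9487] [  0.1789 -16.3605   2.3325]
```

```bash
python3 -m handwheel '[[0.01,-0.6,-0.09,0,0],[0.02,-1.2,-0.17,0,0],[0.03,-1.8,-0.25,0,0],[0.04,-2.4,-0.3,0,0],[0.05,-3.0,-0.35,0,0],[0.06,-3.65,-0.37,0,0],[0.07,-4.3,-0.39,0,0],[0.08,-4.95,-0.4,0,0],[0.09,-5.6,-0.4,0,0],[0.1,-6.3,-0.36,0,0],[0.1,-7.0,-0.3,0,0],[0.11,-7.7,-0.25,0,0]]'; python3 -c "
from meas import *
info();est(('scene','wrist'),np.arange(58,80,1))
for th in (68,70,72,75,78,80,82,85,88,90):
  q=30 if th<=53.7 else 30-19*(th-53.7)/36.3
  L=tcp(th,88,q,(66,16)); print(th,L,shift(w(L[0]/1000,-.005,L[1]/1000)))"
```

```text
t: 33.35
tcp_pos: [0.4082, 0.3067, 0.1466]
ee_rot: [2.204, -0.001, 0.133]
ft_force: [-0.5, -0.9, -2.5]
opening: 0.997
finger_force: 1.2
t 33.35 tcp [0.4082 0.3067 0.1466] rest [270.8706  -4.9532 146.5583] tilt 53.7 az -82.4 x-axis [0.9912 0.1323 0.0007] F [-0.4898 -0.8736 -2.5418] q [ 0.7385  0.7419  1.3495 -0.7293  1.6744  2.3427]
scene iou 0.88 tilt 70 lat 2
wrist iou 0.00 tilt 79 lat 4
68 [265.7772 155.0375] [-0.0144  0.9442 -0.071 ]
70 [270.5522 147.0715] [-0.0033  0.0196  0.016 ]
72 [275.0251 138.9736] [ 0.007  -0.8978  0.1351]
75 [281.1587 126.6025] [ 0.0211 -2.2578  0.3734]
78 [286.5895 113.9949] [ 0.0333 -3.5953  0.6824]
80 [289.8139 105.4767] [ 0.0405 -4.4726  0.927 ]
82 [292.718  96.881] [ 0.0469 -5.3372  1.2019]
85 [296.468   83.8667] [ 0.055  -6.608   1.6704]
88 [299.4848  70.7415] [ 0.0612 -7.8443  2.2045]
90 [301.0862  61.9487] [ 0.0644 -8.6477  2.596 ]
```

```bash
python3 -m handwheel '[[0,-0.45,0.06,0,0],[0.01,-0.9,0.13,0,0],[0.01,-1.35,0.2,0,0],[0.02,-1.8,0.29,0,0],[0.02,-2.25,0.37,0,0],[0.03,-2.7,0.47,0,0],[0.03,-3.15,0.58,0,0],[0.03,-3.6,0.68,0,0],[0.04,-4.05,0.8,0,0],[0.04,-4.47,0.92,0,0]]'; python3 -c "
from meas import *
info()
for px in (46,56,66):
  print(px); est(('scene',),np.arange(72,90,1),(px,16))"
```

```text
t: 34.8
tcp_pos: [0.4061, 0.3256, 0.1052]
ee_rot: [2.204, -0.001, 0.133]
ft_force: [-0.4, -0.1, -2.4]
opening: 1.002
finger_force: 1.0
t 34.80 tcp [0.4061 0.3256 0.1052] rest [289.8301  -4.9314 105.2281] tilt 53.7 az -82.4 x-axis [0.9912 0.1324 0.0008] F [-0.4472 -0.057  -2.3827] q [ 0.7627  0.825   1.3153 -0.7124  1.6513  2.3906]
46
scene iou 0.83 tilt 84 lat -2
56
scene iou 0.90 tilt 83 lat 0
66
scene iou 0.89 tilt 80 lat 2
```

```bash
python3 -m handwheel '[[0,-0.3,0.09,0,0],[0,-0.6,0.19,0,0],[0,-0.9,0.28,0,0],[0,-1.2,0.39,0,0],[0.01,-1.5,0.5,0,0],[0.01,-1.8,0.61,0,0],[0.01,-2.1,0.73,0,0],[0.01,-2.4,0.85,0,0],[0.01,-2.65,0.96,0,0],[0.01,-2.9,1.07,0,0]]'|grep -E "^t|tcp|ft"; python3 -m handwheel '[[0,-0.15,0.07,0,0],[0,-0.3,0.14,0,0],[0,-0.45,0.21,0,0],[0,-0.6,0.28,0,0],[0,-0.6,0.28,0,0]]'|grep -E "^t|tcp|ft"; python3 -c "
from meas import *
info()
for px in (56,66):
  est(('scene',),np.arange(80,94,1),(px,17))"
```

```text
t: 36.35
tcp_pos: [0.4051, 0.334, 0.0756]
ft_force: [0.3, -0.5, -3.3]
t: 36.98
tcp_pos: [0.405, 0.3353, 0.0693]
ft_force: [0.9, -0.5, -1.7]
t 36.98 tcp [0.405  0.3353 0.0693] rest [299.618   -4.9267  69.3457] tilt 53.7 az -82.3 x-axis [0.9912 0.1325 0.0011] F [ 0.8673 -0.4894 -1.7284] q [ 0.7749  0.8908  1.2949 -0.7033  1.623   2.4281]
scene iou 0.87 tilt 91 lat 0
scene iou 0.93 tilt 90 lat 0
```

```bash
python3 -m handwheel '[[0,-0.08,0.05,0,0],[0,-0.16,0.1,0,0],[0,-0.24,0.15,0,0],[0,-0.32,0.2,0,0],[0,-0.32,0.2,0,0]]'|grep -E "^t|tcp|ft"; python3 -m handwheel '[[0,-0.08,0.05,0,0],[0,-0.16,0.1,0,0],[0,-0.24,0.15,0,0],[0,-0.32,0.2,0,0],[0,-0.32,0.2,0,0]]'|grep -E "^t|tcp|ft"; python3 -c "
from meas import *
info(); est(('scene',),np.arange(84,94,1),(66,18)); print(r.state()['finger_force'])"
```

```text
t: 37.8
tcp_pos: [0.4049, 0.3355, 0.0655]
ft_force: [0.2, 0.2, -1.2]
t: 38.42
tcp_pos: [0.4048, 0.3358, 0.0617]
ft_force: [-0.1, 0.4, 0.3]
t 38.42 tcp [0.4048 0.3358 0.0617] rest [300.125   -4.7582  61.7053] tilt 53.7 az -82.4 x-axis [0.9912 0.1323 0.0007] F [-0.1367  0.4244  0.3009] q [ 0.7756  0.9031  1.294  -0.7023  1.615   2.4357]
scene iou 0.95 tilt 88 lat 2
0.0
```

```bash
python3 -m handwheel '[[0,-0.25,-0.3,0,0],[0,-0.48,-0.6,0,0],[0,-0.72,-0.95,0,0],[0,-1.0,-1.35,0,0],[0,-0.6,-1.6,0,0],[0,-0.2,-1.9,0,0],[0,0.2,-2.2,0,0],[0,0.6,-2.5,0,0],[0,0.6,-2.5,0,0]]'; python3 -c "
from meas import *
info(); 
for px in (56,60,66,70): print(px);est(('scene',),np.arange(86,93,1),(px,19))
c=np.array([-26.1,35.4])  # TCP from A
X=np.array([340,46])+c; print(shift(w(X[0]/1000,-.003,X[1]/1000)))"
```

```text
t: 39.65
tcp_pos: [0.4028, 0.3523, 0.0819]
ee_rot: [2.205, -0.001, 0.133]
ft_force: [-0.5, -0.6, 0.1]
opening: 1.0
finger_force: 0.0
t 39.65 tcp [0.4028 0.3523 0.0819] rest [316.766   -4.5304  81.8892] tilt 53.7 az -82.3 x-axis [0.9912 0.1322 0.0015] F [-0.5108 -0.6431  0.0521] q [ 0.7957  0.8952  1.2448 -0.6926  1.6689  2.4124]
56
scene iou 0.92 tilt 91 lat 0
60
scene iou 0.91 tilt 91 lat 0
66
scene iou 0.95 tilt 88 lat 2
70
scene iou 0.88 tilt 87 lat 4
[-0.142   0.172   0.2153]
```

```bash
python3 -m handwheel '[[-0.01,0.24,0.32,0,0],[-0.02,0.47,0.64,0,0],[-0.03,0.71,0.97,0,0],[-0.04,0.95,1.29,0,0],[-0.05,1.19,1.61,0,0],[-0.06,1.42,1.93,0,0],[-0.07,1.66,2.25,0,0],[-0.08,1.9,2.58,0,0],[-0.09,2.13,2.9,0,0],[-0.1,2.37,3.22,0,0],[-0.11,2.61,3.54,0,0],[-0.12,2.85,3.86,0,0]]'; python3 -c "
from meas import *
info(); 
for px in (10,20,30,40): print(px);est(('scene',),np.arange(88,93,1),(px,19))"
```

```text
t: 41.55
tcp_pos: [0.4079, 0.3043, 0.0815]
ee_rot: [2.204, -0.001, 0.133]
ft_force: [-1.1, 4.6, 0.1]
opening: 1.005
finger_force: 2.4
t 41.55 tcp [0.4079 0.3043 0.0815] rest [268.4754  -4.3791  81.5403] tilt 53.7 az -82.4 x-axis [0.9912 0.1324 0.0009] F [-1.0707  4.6242  0.0773] q [ 0.736   0.8314  1.3796 -0.7262  1.5834  2.4209]
10
scene iou 0.85 tilt 91 lat 0
20
scene iou 0.87 tilt 90 lat 0
30
scene iou 0.94 tilt 88 lat 2
40
scene iou 0.86 tilt 89 lat 2
```

```bash
python3 -m handwheel '[[0,0.18,0.24,0,0],[-0.02,0.36,0.48,0,0],[-0.02,0.53,0.72,0,0],[-0.03,0.71,0.97,0,0],[-0.04,0.89,1.21,0,0],[-0.05,1.07,1.45,0,0],[-0.05,1.19,1.61,0,0],[-0.05,1.24,1.69,0,0]]'|grep -E "tcp|ft"; python3 -m handwheel '[[0,0.06,0.08,0,0],[0,0.12,0.16,0,0]]'|grep -E "tcp|ft";python3 -m handwheel '[[0,0.06,0.08,0,0],[0,0.12,0.16,0,0]]'|grep -E "tcp|ft"; python3 -c "
from meas import *
info()"
```

```text
tcp_pos: [0.4101, 0.2835, 0.0815]
ft_force: [-0.6, 5.2, -0.0]
tcp_pos: [0.4103, 0.2817, 0.0816]
ft_force: [-0.5, 5.3, 0.2]
tcp_pos: [0.4105, 0.2809, 0.0814]
ft_force: [-4.1, 16.3, 1.0]
t 43.45 tcp [0.4105 0.2809 0.0814] rest [244.9038  -4.4814  81.3926] tilt 53.5 az -82.3 x-axis [0.9911 0.1331 0.0016] F [-4.1072 16.3168  0.9836] q [ 0.7039  0.8012  1.4412 -0.7444  1.5399  2.4232]
```

```bash
python3 -m handwheel '[[0,-0.12,-0.16,0,0],[0,-0.3,-0.4,0,0],[0.02,-0.8,-1.1,0,0],[0.04,-1.3,-1.8,0,0],[0.06,-1.8,-2.4,0,0],[0.06,-0.2,-3.6,0,0],[0.06,2,-5.2,0,0],[0.06,4.6,-7.1,0,0],[0.06,4.6,-7.1,0,0]]'; python3 -c "
from meas import *
info()
for px in (-3,0,3,8): print(px);est(('scene',),np.arange(88,93,1),(px,19))
f=lambda n:[ (c,rest(plane(c,[d['rect'][0],d['rect'][1]+d['rect'][3]/2-2],0))*1000) for c in ('scene','side') for d in viewer.regions_of(n,c)[:1]]
viewer.get_image('side')
for n in ('jar','tape_roll','reel'): print(n,f(n))"
```

```text
t: 44.58
tcp_pos: [0.4078, 0.3099, 0.1637]
ee_rot: [2.207, -0.005, 0.133]
ft_force: [0.2, -0.7, -0.2]
opening: 0.998
finger_force: 0.0
t 44.58 tcp [0.4078 0.3099 0.1637] rest [274.1096  -4.9339 163.6629] tilt 53.5 az -82.2 x-axis [0.9912 0.1322 0.0054] F [ 0.2484 -0.6515 -0.2192] q [ 0.7428  0.722   1.3335 -0.7295  1.6998  2.3253]
-3
scene iou 0.93 tilt 91 lat 0
0
scene iou 0.90 tilt 91 lat 0
3
scene none
8
scene iou 0.91 tilt 88 lat 2
jar [('scene', array([114.8888, -87.8407,   0.    ])), ('side', array([128.4661, -90.5609,   0.    ]))]
tape_roll [('scene', array([458.3314,  10.9522,   0.    ])), ('side', array([474.8275,   7.6985,   0.    ]))]
reel [('scene', array([ 400.2367, -173.0115,    0.    ])), ('side', array([ 395.7412, -188.3407,    0.    ]))]
```

```bash
python3 -c "
from bench import r
print(r.close_job())"
```

```text
the job is handed in; nothing more can be done
None
```

The roller was tipped over, let down under control into both saddles and pushed softly until it stopped against the stop plate (a 16 N contact). The jar, tape roll and reel still measure where they were, and I handed the job in at about 45 s without having seen a verdict. While positioning the hook, the fingertips pressed briefly on the standing roller (up to about 20 N, without moving it).

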